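# Push the stray food tin into the gap in the row

## Robot

A 6-joint arm with a two-finger parallel gripper is mounted at the origin on a cart in front of the work surface, level with it; the furniture and walls round the work are solid. World frame = base frame: x ahead of the robot, y to its left, z up, the work surface at z = 0. Lengths are in m, angles in rad, forces in N, time in s.
With the tool pointing down it reaches from about 0.35 to 0.85 m from the base axis. Payload 8.1 kg.
Tool frame: the origin (TCP) lies at the very end of the fingers, on their centre line; the grasp point (between the pads) lies robot.tcp_to_grasp behind it (robot.tcp_to_grasp is the distance from the TCP to the grasp point, in m); z points along the fingers, y is the line along which they close (so a half turn about z gives the same grasp; the last joint's range is limited). The gripper opens to 93 mm and grips with 3 to 60 N. Pads are 15 mm wide; open, the fingers measure 128 mm over their backs; the gripper's body (75 mm by 188 mm) begins 65 mm behind the grasp point.
Start: joints at [-1.229, 0.13, 1.488, -0, 1.523, -0.085], TCP at [0.248, -0.546, 0.186] pointing down, gripper open.
Joint ranges: [-2.96, 2.96], [-0.89, 2.26], [0.02, 2.5], [-1.34, 4.48], [0, 2.73], [-2.66, 2.66]. Speed limits (rad/s): [2.39, 2.39, 2.79, 3.14, 3.14, 3.14].

## Interface

Orientations are given as a rotation vector (axis times angle).
In Python, from plant import robot gives the robot as it stands. The module is installed in compiled form; this text tells all that it offers.
- The arm moves only by the shell command python3 -m pendant 'ROWS' [FORCE]. ROWS is JSON, a list that holds one entry, the list of rows, each a list of 5 numbers: the opening, from 0 (shut) to 1 (fully open), then the shift along the tool's x, y, z in cm, then the turn about the tool's z in degrees. In form: [[[fingers, x, y, z, roll], ...]]. A call has 1 to 8 rows; each row shifts and turns the commanded pose from where the row before left it, along the tool's axes as they then stand; what a row does not reach is not made up. A row lasts 1/10 s, in which the tool goes at most 50 mm and 8.59 degrees, less where a joint would pass 70% of its speed; a pose out of reach is approached as far as the arm can. A call is refused whole if a number of a shift passes 5 or a number of a turn 8.59, either way. A call with a gripper value outside its range is refused whole. The fingers move at their own pace and stop on an object; FORCE is the grip in N (left out, the last holds). Time passes only in rows, so rows that do not move let the fingers close. It gives the time, the measured TCP pose, the force, the opening and the grip force at its end, in the units of the state.
- robot.read_state(): the state, without advancing time (a new reading comes with each control period).
- robot.read_camera(name): name is "scene" or "top"; returns a dict with "img" (480x640x3 uint8, blue, green, red), "K" (3x3 intrinsics, pixels), "pose" (4x4, takes a point from camera to world coordinates). Camera axes: x right, y up, looking along -z (the intrinsics and any distortion apply to the point x, -y, -z); pixel columns grow to the right and rows downward; lengths in m; the calibration is good to about 2 mm. A picture is of the moment at which its call begins. There is no depth.
- robot.close_job(): hands the job in; it is judged then, once.
The state is a dict: "t": time; "q": joint angles; "dq": joint speeds; "joint_torque": joint torques, N m; "tool_pos": TCP position; "orientation": TCP orientation; "force": force on the tool from outside, world axes, zero at the start; "wrist_torque": the same for the moment, N m; "opening": finger opening in m; "gripper_force": force on a finger pad.
Only numpy, scipy, OpenCV 4.12 (cv2) and the standard library are available. Lean on these libraries where they do the work, as an engineer would, in place of code of your own. Each camera call takes 0.05 s, during which the arm holds its last target. There are 200 camera calls.

## Task

One food tin stands astray in front of the low dark wooden rail on the counter. With the fingertips, push it along the counter into the empty place of the row, the one marked by a blue dot, until it rests against the rail like the other two tins. Push it gently, keep it standing flat on the counter all the way (do not grip, lift or tip it), and leave the two tins in the row, the green-labelled spice jar and the cream mug where they are.

Things in the scene. Friction and masses are not known exactly. Their poses are not given: they have to be found in the camera images.
- stray_tin: the food tin to push: an upright cylinder, red label and bare metal ends, 75 mm in diameter, 58 mm tall, 0.18 to 0.36 kg; it slides under a push of about 1 to 4 N. Origin at the centre of its underside, z up. It starts 20 mm or more in front of the row, anywhere along it.
- tin_rail: dark wooden rail fixed on the counter, 335 x 18 x 34 mm high, turned up to 10 degrees. Origin: on the counter, mid-length of its front face. y runs along it, x points away from the robot; a tin touching the rail has its centre at x = -0.038. Fins 8 mm thick, 22 high stick out 50 mm in front at y = +-0.0525 and +-0.1575: three open-fronted places 97 mm wide, centred at y = -0.105, 0, 0.105.
- place_mark: flat blue dot on the counter, 34 mm across, 1 mm high (a sticker; tins slide over it freely), in the empty place of the rail. Its centre is where the centre of the tin belongs, to within 1 mm. Any of the three places may be the empty one.
- row_tin_a: food tin like the stray one, standing loose in one of the places of the rail, against it. Origin at the centre of its underside. Leave it.
- row_tin_b: food tin like the stray one, standing loose in one of the places of the rail, against it. Origin at the centre of its underside. Leave it.
- green_jar: glass spice jar with green label and white cap, 41 mm in diameter, 99 mm tall, standing loose on the left. Origin at the centre of its underside. Leave it.
- cream_mug: cream mug, 78 mm in diameter, 110 mm over its handle, 97 mm tall, standing loose on the right. Origin at the centre of its underside. Leave it.
There are look-alikes about, which are no part of the job. Leave any pink or yellow look-alike of the stray_tin alone.

How it is judged:
At the end, for the whole second after the job is handed in: The stray tin stands upright and at rest on the counter in the marked place, against the rail (gap under 6 mm) and within 18 mm of the dot's centre; the two row tins, the spice jar and the mug are within 12 mm of where they stood (x of stray_tin in the frame of tin_rail between -0.044 and -0.032 m and horizontal distance between stray_tin and place_mark below 0.018 m and height (world z) of stray_tin below 0.005 m and angle between stray_tin's own z axis and vertical below 0.1 rad and linear speed of stray_tin below 0.02 m/s and distance of each of row_tin_a, row_tin_b, green_jar, cream_mug from where it was at the start of the episode below 0.012 m); the robot touches nothing.
It fails at once if the stray tin is lifted off the counter (over 8 mm) (height (world z) of stray_tin above 0.008 m).
It fails at once if the stray tin is tipped (over 0.3 rad) (angle between stray_tin's own z axis and vertical above 0.3 rad).
It fails at once if the stray tin is squeezed or rammed with more than 35 N (contact force between the fingers and stray_tin above 35 N).
It fails at once if another tin, the spice jar or the mug is moved more than 12 mm or tipped (distance of any of row_tin_a, row_tin_b, green_jar, cream_mug from where it was at the start of the episode above 0.012 m or angle between any of row_tin_a, row_tin_b, green_jar, cream_mug's own z axis and vertical above 0.3 rad).
It also fails if it takes over 58 s, if anything falls off the work surface, if the arm or the gripper's body presses on something with over 40 N, if the wrist force passes 120 N, or if a joint passes its speed limit or range.

## Working session

There is one attempt and no reset: what is moved stays moved. The work goes in short steps, Python scripts to look and compute and a shell command to move; the robot and the scene stay as the last step left them, time stands still between calls to the robot, and variables do not carry over. Pictures are saved under pics/ and viewed, at most 10 in all, crops included, and the job is handed in when it is done.

```bash
mkdir -p pics; python3 - <<'E'
from plant import robot
import cv2,numpy as np
for n in("top","scene"):
    c=robot.read_camera(n);cv2.imwrite(f"pics/{n}0.png",c["img"]);print(n,c["K"].tolist(),c["pose"].round(4).tolist(),[k for k in c])
s=robot.read_state();print(s);print(robot.tcp_to_grasp)
E
```

```text
top [[513.3904381532959, 0.0, 315.41628125706035], [0.0, 513.3904381532959, 237.6960224998501], [0.0, 0.0, 1.0]] [[-0.0112, 0.9824, -0.1865, 0.3409], [-0.9999, -0.0124, -0.0056, -0.0034], [-0.0078, 0.1865, 0.9824, 1.084], [0.0, 0.0, 0.0, 1.0]] ['img', 'K', 'pose']
scene [[459.58917306120674, 0.0, 324.19227105892594], [0.0, 459.58917306120674, 237.12301957873692], [0.0, 0.0, 1.0]] [[-0.859, -0.4393, 0.2631, 0.8205], [0.5119, -0.7254, 0.4601, 0.5079], [-0.0113, 0.5299, 0.848, 0.9889], [0.0, 0.0, 0.0, 1.0]] ['img', 'K', 'pose']
{'t': 0.1, 'q': array([-1.22941552e+00,  1.31073324e-01,  1.48916203e+00,  2.79894755e-05,
        1.52304184e+00, -8.54090542e-02]), 'dq': array([-0.00173487, -0.00010081, -0.00302145, -0.00073716,  0.0001194 ,
        0.00055343]), 'joint_torque': array([ 2.04055446e-03, -5.61341035e+01, -4.93095124e+01,  7.71248178e-02,
        2.91421416e-02, -5.42419127e-05]), 'tool_pos': array([ 0.24820169, -0.54561997,  0.18480436]), 'orientation': array([-3.06869779e+00, -6.64966802e-01,  2.94023858e-04]), 'force': array([-0.34776232, -0.45387722,  0.47738026]), 'wrist_torque': array([-0.01527357, -0.00995202, -0.01560356]), 'gripper_force': 0.0, 'opening': 0.09278655666941807}
0.0188
```

View pics/top0.png

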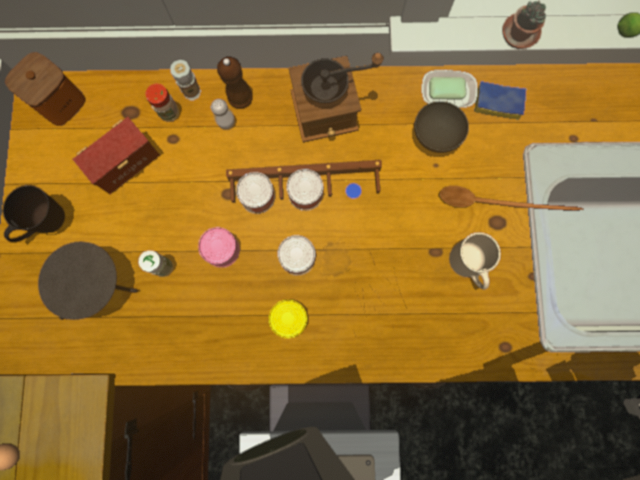

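View pics/scene0.png

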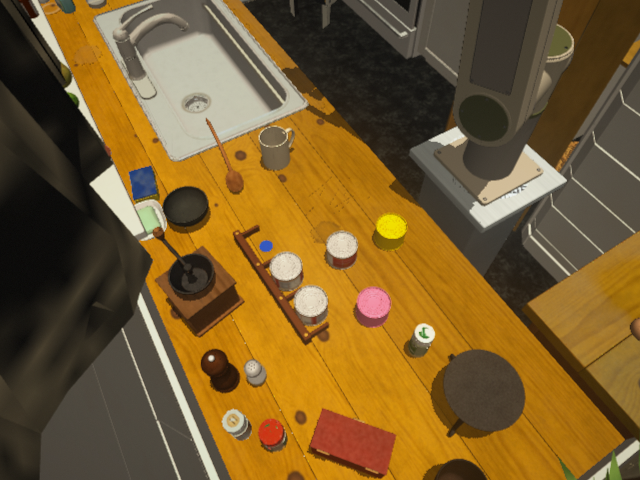

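The top view shows the stray tin at (297,254), the row tins at (255,190) and (305,187), and the dot at (353,190). The yellow look-alike is at (288,319), behind the stray tin, and the pink one at (218,247). The mug is at (475,255) and the jar at (152,263).

```bash
cat > h.py <<'E'
from plant import robot
import cv2,numpy as np
def ray(c,u,v,z):
    d=c["pose"][:3,:3]@np.array([(u-c["K"][0,2])/c["K"][0,0],-(v-c["K"][1,2])/c["K"][1,1],-1]);o=c["pose"][:3,3]
    return (o+d*(z-o[2])/d[2])[:2]
def blobs(c,lo,hi,z,amin,amax,box=None):
    m=cv2.inRange(cv2.cvtColor(c["img"],cv2.COLOR_BGR2HSV),np.array(lo),np.array(hi))
    m=cv2.morphologyEx(m,cv2.MORPH_OPEN,np.ones((3,3)))
    m=cv2.morphologyEx(m,cv2.MORPH_CLOSE,np.ones((5,5)))
    r=[]
    for k in cv2.findContours(m,cv2.RETR_EXTERNAL,cv2.CHAIN_APPROX_NONE)[0]:
        a=cv2.contourArea(k)
        if amin<a<amax:
            (u,v),rad=cv2.minEnclosingCircle(k)
            M=cv2.moments(k);u,v=M["m10"]/a,M["m01"]/a
            p=ray(c,u,v,z)
            q=ray(c,u+rad,v,z)
            if box is None or (box[0]<p[0]<box[1] and box[2]<p[1]<box[3]): r.append((p.round(4).tolist(),[round(u),round(v)],round(float(2*np.linalg.norm(p-q)),3)))
    return r
TIN=([0,0,110],[179,75,255],.058,400,3000,(.3,.75,-.25,.25))
DOT=([110,150,80],[130,255,255],.001,60,600,(.3,.75,-.25,.25))
E
python3 - <<'E'
from h import *
for n in("top","scene"):
    c=robot.read_camera(n);print(n)
    print("tins",blobs(c,*TIN));print("dot",blobs(c,*DOT))
    print("yellow",blobs(c,[24,180,150],[35,255,255],.058,300,3000,(.2,.75,-.25,.25)))
    print("pink",blobs(c,[155,60,120],[179,255,255],.058,300,3000,(.2,.75,-.25,.3)))
c=robot.read_camera("top")
for u,v in((232,168),(380,160),(381,192),(331,194),(283,198),(234,200)):print(u,v,ray(c,u,v,.03))
E
```

```text
top
tins [([0.5028, 0.0416], [296, 254], 0.076), ([0.6385, 0.1281], [254, 190], 0.076), ([0.6441, 0.0239], [304, 186], 0.077)]
dot [([0.6507, -0.0806], [353, 190], 0.027)]
yellow [([0.3738, 0.0594], [287, 319], 0.077)]
pink [([0.5211, 0.2018], [217, 246], 0.075)]
scene
tins [([0.6426, 0.129], [310, 301], 0.073), ([0.6483, 0.0243], [285, 266], 0.073), ([0.5075, 0.0421], [342, 245], 0.072)]
dot [([0.6527, -0.0829], [266, 246], 0.03)]
yellow [([0.3773, 0.0593], [391, 226], 0.074)]
pink [([0.5264, 0.2039], [373, 303], 0.074)]
232 168 [0.69567494 0.18003386]
380 160 [ 0.70925056 -0.13811626]
381 192 [ 0.63804204 -0.13777262]
331 194 [ 0.63506813 -0.03156108]
283 198 [0.62764976 0.07040662]
234 200 [0.62464937 0.17442596]
```

```bash
cat >> h.py <<'E'
YAW=0.0546
def plan(tgt,head_deg):
    "remaining shift in tool axes (cm) and turn (deg) to world xyz and tool-x heading"
    from scipy.spatial.transform import Rotation as R
    s=robot.read_state();r=R.from_rotvec(s["orientation"]);m=r.as_matrix()
    h=np.degrees(np.arctan2(m[1,0],m[0,0]))
    print("t",round(s["t"],2),"pos",s["tool_pos"].round(4),"head",h.round(2),"turn",(h-head_deg).round(2),"shift cm",(m.T@(np.array(tgt)-s["tool_pos"])*100).round(2),"F",s["force"].round(1),"open",round(s["opening"],3))
E
python3 -m pendant '[[[0.4,0,0,0,-8.57],[0.4,0,0,0,-8.57],[0.4,0,0,0,-8.57],[0.4,0,0,0,-8.57],[0.4,0,0,0,-8.57],[0.4,0,0,0,-8.57],[0.4,0,0,0,-8.57],[0.4,0,0,0,-8.57]]]'
python3 -c "
from h import *
plan([.501,.115,.185],93.1)"
```

```text
t: 1.05
tool_pos: [0.2483, -0.5461, 0.1855]
orientation: [-2.155, -2.285, -0.0]
force: [-0.2, 0.4, -1.3]
opening: 0.0382
gripper_force: 0.0
t 1.05 pos [ 0.2483 -0.5461  0.1855] head 93.36 turn 0.26 shift cm [64.51 29.1   0.07] F [-0.2  0.4 -1.3] open 0.038
```

```bash

python3 -m pendant '[[[0.4,4,1.8,0,0],[0.4,4,1.8,0,0],[0.4,4,1.8,0,0],[0.4,4,1.8,0,0],[0.4,4,1.8,0,0],[0.4,4,1.8,0,0],[0.4,4,1.8,0,0],[0.4,4,1.8,0,0]]]'
python3 -m pendant '[[[0.4,4,1.8,0,0],[0.4,4,1.8,0,0],[0.4,4,1.8,0,0],[0.4,4,1.8,0,0],[0.4,4,1.8,0,0],[0.4,4,1.8,0,0],[0.4,4,1.8,0,0],[0.4,0,0,0,0]]]'
python3 -c "
from h import *
plan([.501,.115,.02],93.1)"
```

```text
t: 1.85
tool_pos: [0.3757, -0.2174, 0.1858]
orientation: [2.162, 2.278, 0.0]
force: [0.0, -0.9, 0.1]
opening: 0.037
gripper_force: 0.0
t: 2.65
tool_pos: [0.4872, 0.0718, 0.1855]
orientation: [-2.156, -2.283, -0.002]
force: [-0.3, -0.8, 0.6]
opening: 0.037
gripper_force: 0.0
t 2.65 pos [0.4872 0.0718 0.1855] head 93.29 turn 0.19 shift cm [ 4.21  1.63 16.56] F [-0.3 -0.8  0.6] open 0.037
```

```bash

python3 -m pendant '[[[0.4,2.1,0.8,0,0],[0.4,2.1,0.8,0,0],[0.4,0,0,3,0],[0.4,0,0,3,0],[0.4,0,0,3,0],[0.4,0,0,3,0],[0.4,0,0,2.5,0],[0.4,0,0,2,0]]]'
python3 -c "
from h import *
plan([.501,.115,.02],93.1)
c=robot.read_camera('top');cv2.imwrite('pics/t1.png',c['img'][100:350,150:500])"
```

```text
t: 3.45
tool_pos: [0.4991, 0.1093, 0.0189]
orientation: [-2.162, -2.278, 0.002]
force: [0.4, 0.1, -0.1]
opening: 0.0373
gripper_force: 0.0
t 3.45 pos [0.4991 0.1093 0.0189] head 93.0 turn -0.1 shift cm [ 0.56  0.22 -0.11] F [ 0.4  0.1 -0.1] open 0.037
```

View pics/t1.png

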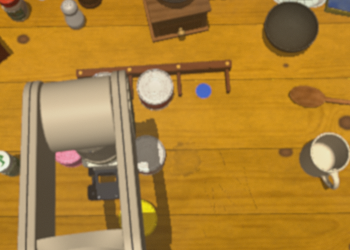

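```bash

python3 -m pendant '[[[0.4,-0.5,0.2,0,0],[0.4,-0.5,0,0,0],[0.4,-0.5,0,0,0],[0.4,-0.5,0,0,0],[0.4,-0.5,0,0,0],[0.4,-0.4,0,0,0],[0.4,-0.4,0,0,0],[0.4,-0.4,0,0,0]]]'
python3 -m pendant '[[[0.4,-0.5,0,0,0],[0.4,-0.5,0,0,0],[0.4,-0.5,0,0,0],[0.4,-0.5,0,0,0],[0.4,-0.5,0,0,0],[0.4,-0.5,0,0,0],[0.4,-0.5,0,0,0],[0.4,-0.5,0,0,0]]]'
python3 -c "
from h import *
plan([.510,-.050,.02],93.1)
for n in ('top','scene'): print(blobs(robot.read_camera(n),*TIN))"
```

```text
t: 4.3
tool_pos: [0.5045, 0.0732, 0.0211]
orientation: [2.162, 2.279, 0.001]
force: [0.5, 4.1, 2.9]
opening: 0.0368
gripper_force: 1.4
t: 5.1
tool_pos: [0.5063, 0.0328, 0.0208]
orientation: [-2.162, -2.279, -0.0]
force: [0.1, 3.4, 4.0]
opening: 0.0374
gripper_force: 2.0
t 5.1 pos [0.5063 0.0328 0.0208] head 93.01 turn -0.09 shift cm [-8.29 -0.07  0.08] F [0.1 3.4 4. ] open 0.037
[]
[([0.6427, 0.1289], [310, 301], 0.074), ([0.6479, 0.0245], [286, 266], 0.074)]
```

```bash

python3 -m pendant '[[[0.4,-0.6,0,0,0],[0.4,-0.6,0,0,0],[0.4,-0.6,0,0,0],[0.4,-0.6,0,0,0],[0.4,-0.6,0,0,0],[0.4,-0.6,0,0,0],[0.4,-0.6,0,0,0],[0.4,-0.6,0,0,0]]]'
python3 -m pendant '[[[0.4,-0.6,0,0,0],[0.4,-0.6,0,0,0],[0.4,-0.6,0,0,0],[0.4,-0.5,0,0,0],[0.4,-0.4,0,0,0],[0.4,-0.3,0,0,0],[0.4,-0.2,0,0,0],[0.4,0,0,0,0]]]'
python3 -c "
from h import *
plan([.510,-.050,.02],93.1)"
```

```text
t: 6.0
tool_pos: [0.5087, -0.0153, 0.0206]
orientation: [-2.162, -2.279, 0.0]
force: [-0.9, 1.9, 0.2]
opening: 0.0372
gripper_force: 1.1
t: 6.8
tool_pos: [0.5104, -0.047, 0.0207]
orientation: [2.162, 2.279, -0.0]
force: [-0.2, 0.1, -0.4]
opening: 0.0366
gripper_force: 0.3
t 6.8 pos [ 0.5104 -0.047   0.0207] head 93.0 turn -0.1 shift cm [-0.3  -0.06  0.07] F [-0.2  0.1 -0.4] open 0.037
```

```bash

python3 -m pendant '[[[0.4,-0.3,0,0,0],[0.4,0,0,0,0],[0.4,1.5,0,0,0],[0.4,2,0,0,0],[0.4,0,0,-3,0],[0.4,0,0,-4,0],[0.4,0,-3,-3,0],[0.4,0,-4,0,0]]]'
python3 -m pendant '[[[0.4,0,-3,0,8.5],[0.4,0,-3,0,8.5],[0.4,0,-3,0,8.5],[0.4,0,0,0,8.5],[0.4,0,0,0,8.5],[0.4,0,0,0,8.5],[0.4,0,0,0,8.5],[0.4,0,0,0,8.5]]]'
python3 -m pendant '[[[0.4,0,0,0,8.5],[0.4,0,0,0,8.5],[0.4,0,0,0,5],[0.4,0,0,0,0]]]'
python3 -c "
from h import *
plan([.44,-.09,.02],3.1)
for n in ('top','scene'):
  c=robot.read_camera(n);cv2.imwrite('pics/%s2.png'%n,c['img']);print(blobs(c,*TIN),blobs(c,*DOT))"
```

```text
t: 7.6
tool_pos: [0.4422, -0.0181, 0.126]
orientation: [2.156, 2.275, 0.008]
force: [0.2, -0.7, 0.2]
opening: 0.0376
gripper_force: 0.0
t: 8.4
tool_pos: [0.3499, -0.0092, 0.1207]
orientation: [3.069, 0.671, 0.001]
force: [-0.4, 0.9, 0.1]
opening: 0.0376
gripper_force: 0.0
t: 8.8
tool_pos: [0.3499, -0.0093, 0.1207]
orientation: [3.14, 0.081, 0.0]
force: [0.1, -0.2, -0.4]
opening: 0.0372
gripper_force: 0.0
t 8.8 pos [ 0.3499 -0.0093  0.1207] head 2.96 turn -0.14 shift cm [ 8.58  8.52 10.07] F [ 0.1 -0.2 -0.4] open 0.037
[([0.5098, -0.0892], [361, 250], 0.076), ([0.6385, 0.1282], [254, 190], 0.076), ([0.6442, 0.0238], [305, 186], 0.076)] [([0.6508, -0.0805], [353, 190], 0.027)]
[([0.6426, 0.129], [310, 301], 0.073), ([0.6483, 0.0243], [285, 266], 0.073), ([0.5147, -0.0895], [311, 207], 0.071)] [([0.6527, -0.0828], [266, 246], 0.03)]
```

View pics/top2.png

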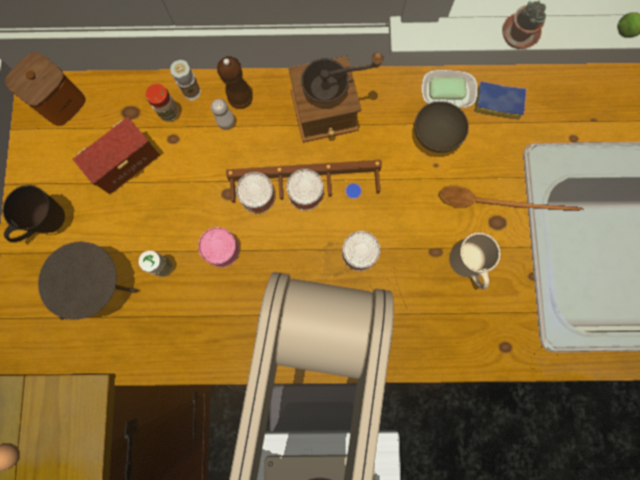

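The stray tin now stands at pixel (361,250), squarely in front of the dot at (353,190), and nothing else has moved. Next is the forward push.

```bash

python3 -m pendant '[[[0.4,2.4,2.2,0,0],[0.4,2.4,2.2,0,0],[0.4,2.4,2.2,0,0],[0.4,2.4,2.2,0,0],[0.4,0,0,2.5,0],[0.4,0,0,2.5,0],[0.4,0,0,2.5,0],[0.4,0,0,2.5,0]]]'
python3 -m pendant '[[[0.4,0,0,0,0]]]'
python3 -c "
from h import *
plan([.452,-.0927,.02],3.1)
plan([.612,-.084,.02],3.1)"
```

```text
t: 9.7
tool_pos: [0.4505, -0.0925, 0.0197]
orientation: [-3.14, -0.087, 0.0]
force: [-0.2, 0.0, -0.0]
opening: 0.0371
gripper_force: 0.0
t: 9.8
tool_pos: [0.4472, -0.0915, 0.0171]
orientation: [-3.138, -0.086, 0.01]
force: [-0.3, 0.7, 1.0]
opening: 0.0372
gripper_force: 0.0
t 9.8 pos [ 0.4472 -0.0915  0.0171] head 3.14 turn 0.04 shift cm [ 0.47  0.15 -0.29] F [-0.3  0.7  1. ] open 0.037
t 9.8 pos [ 0.4472 -0.0915  0.0171] head 3.14 turn 0.04 shift cm [16.49  0.16 -0.4 ] F [-0.3  0.7  1. ] open 0.037
```

```bash

python3 -m pendant '[[[0.4,0.5,0.1,-0.2,0],[0.4,0.5,0,0,0],[0.4,0.5,0,0,0],[0.4,0.4,0,0,0],[0.4,0.4,0,0,0],[0.4,0.4,0,0,0],[0.4,0.5,0,0,0],[0.4,0.5,0,0,0]]]'
python3 -m pendant '[[[0.4,0.5,0,0,0],[0.4,0.5,0,0,0],[0.4,0.5,0,0,0],[0.4,0.5,0,0,0],[0.4,0.5,0,0,0],[0.4,0.5,0,0,0],[0.4,0.5,0,0,0],[0.4,0.5,0,0,0]]]'
python3 -m pendant '[[[0.4,0.5,0,0,0],[0.4,0.5,0,0,0],[0.4,0.5,0,0,0],[0.4,0.5,0,0,0],[0.4,0.5,0,0,0],[0.4,0.5,0,0,0],[0.4,0.4,0,0,0],[0.4,0,0,0,0]]]'
python3 -c "
from h import *
plan([.612,-.084,.02],3.1)
for n in ('top','scene'): print(blobs(robot.read_camera(n),*TIN))"
```

```text
t: 10.6
tool_pos: [0.4876, -0.0917, 0.0227]
orientation: [-3.14, -0.083, 0.001]
force: [-3.6, -0.3, 4.4]
opening: 0.0373
gripper_force: 2.4
t: 11.4
tool_pos: [0.5278, -0.0896, 0.0227]
orientation: [-3.14, -0.083, 0.0]
force: [-4.7, -0.2, 4.4]
opening: 0.0373
gripper_force: 2.5
t: 12.2
tool_pos: [0.5622, -0.0878, 0.0227]
orientation: [-3.14, -0.083, -0.001]
force: [-0.9, 0.9, 0.3]
opening: 0.0375
gripper_force: 0.7
t 12.2 pos [ 0.5622 -0.0878  0.0227] head 3.02 turn -0.08 shift cm [ 5.   -0.12  0.28] F [-0.9  0.9  0.3] open 0.037
[([0.6385, 0.1282], [254, 190], 0.077)]
[([0.6427, 0.129], [310, 301], 0.074), ([0.6481, 0.0243], [286, 266], 0.073), ([0.6048, -0.0837], [280, 225], 0.069)]
```

```bash

python3 -m pendant '[[[0.4,0.5,-0.1,0,0],[0.4,0.5,0,0,0],[0.4,0.5,0,0,0],[0.4,0.5,0,0,0],[0.4,0.5,0,0,0],[0.4,0.5,0,0,0],[0.4,0.5,0,0,0],[0.4,0.4,0,0,0]]]'
python3 -m pendant '[[[0.4,0.2,0,0,0],[0.4,0.2,0,0,0],[0.4,0.2,0,0,0],[0.4,0.1,0,0,0]]]'
python3 -c "
from h import *
plan([.612,-.084,.02],3.1)
for n in ('top','scene'): print(blobs(robot.read_camera(n),*TIN))"
```

```text
t: 13.1
tool_pos: [0.6008, -0.0848, 0.0227]
orientation: [3.14, 0.083, 0.0]
force: [-1.2, -0.5, 1.0]
opening: 0.0369
gripper_force: 0.8
t: 13.5
tool_pos: [0.6074, -0.0845, 0.0228]
orientation: [-3.14, -0.083, -0.0]
force: [-1.3, 0.0, 0.1]
opening: 0.0371
gripper_force: 0.8
t 13.5 pos [ 0.6074 -0.0845  0.0228] head 3.01 turn -0.09 shift cm [ 0.46 -0.02  0.28] F [-1.3  0.   0.1] open 0.037
[([0.6384, 0.1282], [254, 190], 0.077)]
[([0.6427, 0.129], [310, 301], 0.074), ([0.6482, 0.0242], [285, 266], 0.073), ([0.6502, -0.0798], [264, 234], 0.069)]
```

```bash

python3 -m pendant '[[[0.4,0.1,0,0,0],[0.4,0.1,0,0,0],[0.4,0.1,0,0,0]]]'
python3 -m pendant '[[[0.4,0.1,0,0,0]]]'
python3 -m pendant '[[[0.4,0.1,0,0,0]]]'
```

```text
t: 13.9
tool_pos: [0.6103, -0.0843, 0.0228]
orientation: [-3.14, -0.082, -0.0]
force: [-1.5, -0.5, 0.1]
opening: 0.0374
gripper_force: 0.8
t: 14.0
tool_pos: [0.6113, -0.0842, 0.0228]
orientation: [-3.141, -0.083, 0.0]
force: [-2.5, 0.0, 0.6]
opening: 0.0371
gripper_force: 0.8
t: 14.1
tool_pos: [0.6123, -0.0842, 0.0228]
orientation: [-3.14, -0.083, -0.0]
force: [-1.6, -0.6, 0.1]
opening: 0.0373
gripper_force: 0.8
```

```bash

python3 -m pendant '[[[0.4,0.1,0,0,0]]]'
python3 -m pendant '[[[0.4,0.05,0,0,0]]]'
python3 -m pendant '[[[0.4,0.05,0,0,0]]]'
python3 -c "
from h import *
for n in ('scene',): print(blobs(robot.read_camera(n),*TIN))"
```

```text
t: 14.2
tool_pos: [0.6133, -0.0841, 0.0228]
orientation: [-3.14, -0.083, 0.0]
force: [-3.0, 1.1, 1.8]
opening: 0.0376
gripper_force: 1.4
t: 14.3
tool_pos: [0.6134, -0.0841, 0.0226]
orientation: [-3.14, -0.083, 0.001]
force: [-4.5, -0.6, 1.4]
opening: 0.0371
gripper_force: 1.9
t: 14.4
tool_pos: [0.6136, -0.0841, 0.0226]
orientation: [-3.14, -0.083, 0.002]
force: [-6.2, -0.5, 3.3]
opening: 0.0374
gripper_force: 2.8
[([0.6427, 0.1289], [310, 301], 0.074), ([0.6482, 0.0243], [285, 266], 0.073), ([0.6562, -0.0795], [262, 235], 0.069)]
```

Force is rising and the TCP has stopped advancing, so the tin is against the rail. I'll back off and check.

```bash

python3 -m pendant '[[[0.4,-0.5,0,0,0],[0.4,-2,0,0,0],[0.4,-3,0,0,0],[0.4,-3,0,-3,0],[0.4,-3,0,-4,0],[0.4,-4,0,-3,0],[0.4,-4,0,0,0],[0.4,-4,0,0,0]]]'
python3 -m pendant '[[[0.4,-2,0,0,0],[0.4,0,0,0,0],[0.4,0,0,0,0]]]'
python3 -c "
from h import *
for n in ('top','scene'):
  c=robot.read_camera(n);print(blobs(c,*TIN))
  if n=='top': cv2.imwrite('pics/t3.png',c['img'])"
```

```text
t: 15.25
tool_pos: [0.3797, -0.0969, 0.1243]
orientation: [3.139, 0.083, 0.007]
force: [-0.4, -0.9, -0.2]
opening: 0.0368
gripper_force: 0.0
t: 15.55
tool_pos: [0.3605, -0.0978, 0.1233]
orientation: [3.14, 0.082, 0.005]
force: [0.2, 0.1, -0.3]
opening: 0.0372
gripper_force: 0.0
[([0.6385, 0.1282], [254, 190], 0.076), ([0.6442, 0.0238], [305, 186], 0.077), ([0.6505, -0.0811], [355, 183], 0.077)]
[([0.6428, 0.1289], [310, 301], 0.074), ([0.6483, 0.0242], [285, 266], 0.073), ([0.6547, -0.0809], [262, 234], 0.072)]
```

View pics/t3.png

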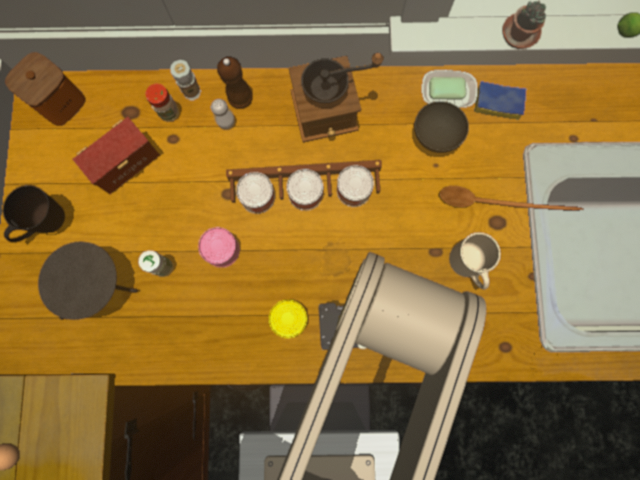

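The stray tin sits at (355,183), in line with the two row tins against the rail and over the dot. The arm is clear of everything and nothing else moved.

```bash
python3 -c "
from plant import robot
print(robot.close_job())"
```

```text
the job is handed in; nothing more can be done
None
```

The stray tin now stands over the blue dot against the rail, in line with the other two tins; nothing else was seen to move, and I handed the job in about 16 s into the 58 s limit, with no verdict returned.

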